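Load the debris slide under the sprung clips of the inspection stage

TASK

Take the oil-debris glass slide with the red grip from the wooden tray, lay it flat on the grey inspection stage in front of the clips, and slide it in under the two sprung clips against the sprung brass stop, just far enough that both clips ride over its raised front bar and snap down on the glass behind it, so that it stays trapped between clips and stop when you let go. The glass is fragile: push gently, by feel, never hard against the stop or the rest of the stage, and leave the other slide and everything else on the bench where they are.

Things in the scene. Friction and masses are not known exactly. Their poses are not given: they have to be found in the camera images.
- slide_red: The slide to load: pale glass plate with brown debris specks, 100 (x) x 60 (y) x 6 mm, 0.1 to 0.2 kg. Origin: centre of its underside, z up. Across its front end (x = +42 to +50) runs a red bar, top 12 mm above the underside. It lies flat in one of the tray's two bays (which one varies), front end (+x) away from the robot, turned up to 0.45 rad. Its red grip block is at its rear end.
- red_grip (a point): Top centre of the red slide's upright grip block: 16 mm (x) x 30 mm (y), rising from the glass to 40 mm above the slide's underside; centred 40 mm behind (-x of) the slide's origin. Hold the slide here from above, fingers in front and behind, or left and right.
- slide_blue: The other slide, the same but with a blue bar and grip block; it stays in its bay, its grip block about 87 mm from the red one. Bystander.
- tray: Fixed wooden board 130 (x) x 180 (y) x 12 mm with two bays side by side along its y, parted by strips 4 mm high. Origin: centre of its underside; the slides lie on it 12 mm above the bench.
- stage: Fixed grey inspection stage, block 240 (x) x 130 (y) x 30 mm; origin: centre of its underside; +x is the way a slide is pushed in (away from the robot, turned up to 0.3 rad). Flat, slippery deck 30 mm above the bench, open in front of x = -60. A lens on a post, 250 mm high, stands at the far left corner (x = +100, y = +90), its head swung out to y = +215.
- rail_mouth (a point): Middle of the mouth between the stage's two aluminium side rails (stage x = -60, on the deck). The rails are 8 mm high; here their inner faces are 83 mm apart; they close in a straight flare to 64 mm apart at stage x = -30, and run on parallel to stage x = +60.
- stop: Sprung brass stop bar across the stage, 10 (x) x 56 (y) x 8 mm high. Origin: middle of the foot of its front face, at rest at stage x = +52.5 on the deck. The slide's front end pushes it back (up to 7 mm): 2 N at first, 2.5 N more per mm. At home it is pushed back about 3 mm, with 9 N; the slide may chip if it is pushed on it with more than 12 N.
- home (a point): Point on the deck (stage x = +5.5, y = 0) where the red slide's origin lies when it is home, trapped between the clips' noses and the sprung stop; axes as the stage's.
- nose_left (a point): Underside of the left (+y) clip's nose, at stage x = +46, y = +18; rides with the clip. The clip, a steel leaf 12 mm wide, is hinged 54 mm beyond it, 15 mm over the deck. In front of the nose its lip rises towards the robot at 22 degrees, up to 15 mm over the deck at stage x = +14.
- clip_left (a joint): Left clip's lift in rad: 0 at rest (nose 2 mm over the deck), about 0.18 with the nose on the slide's front bar, about 0.07 once snapped down on the glass behind the bar. Its spring presses with 1.4 N on the glass, 2.1 N on the bar. The push on the slide grows to 10 to 15 N as both clips climb, drops to about 6 N with them on the bar, and rises to 8 to 10 N against the stop as they snap.
- clip_right (a joint): Lift of the right (-y) clip, at stage y = -18, otherwise like the left one.
- piston: Aluminium engine piston, 80 mm across, 62 mm high, standing on the bench; origin: centre of its underside. Bystander.
- pot: White plastic pot with lid, 84 mm across, 75 mm high; origin: centre of its underside. Bystander.
- spanner: Steel spanner lying on the bench near the robot's base. Bystander.
Not all that is in view belongs to the job. What is shaped like the slide_red but pink or turquoise is not meant.

How it is judged:
By the outcome, as a careful person would: the job done as asked, in the order asked, and still so for the second after the job is handed in, with the robot touching nothing.
It also fails if it takes over 64 s, if anything falls off the work surface, if the arm or the gripper's body presses on something with over 40 N, if the wrist force passes 120 N, or if a joint passes its speed limit or range.

ROBOT

A 7-joint arm with a two-finger parallel gripper is mounted at the origin on the work surface. World frame = base frame: x ahead of the robot, y to its left, z up, the work surface at z = 0. Lengths are in m, angles in rad, forces in N, time in s.
With the tool pointing down it reaches from about 0.4 to 0.85 m from the base axis. Payload 10.4 kg.
Tool frame: the origin (TCP) lies at the very end of the fingers, on their centre line; the grasp point (between the pads) lies ctrl.grasp_offset behind it (ctrl.grasp_offset is the distance from the TCP to the grasp point, in m); z points along the fingers, y is the line along which they close (so a half turn about z gives the same grasp; the last joint's range is limited). The gripper opens to 87 mm and grips with 3 to 60 N. Pads are 19 mm wide; open, the fingers measure 117 mm over their backs; the gripper's body (75 mm by 190 mm) begins 51 mm behind the grasp point.
Start: joints at [-1.34, 0.332, -0.065, 1.46, 0.022, 1.35, -0.088], TCP at [0.157, 0.605, 0.223] pointing down, gripper open.
Joint ranges: [-2.6, 2.6], [-0.5, 2.12], [-1.47, 1.34], [0.16, 2.42], [-1.27, 4.41], [0.06, 2.06], [-2.6, 2.6]. Speed limits (rad/s): [2.22, 2.22, 2.79, 2.79, 3.14, 3.14, 3.14].

INTERFACE

Orientations are given as a 3x3 rotation matrix whose columns are the frame's x, y, z axes.
In Python, from workcell import ctrl gives the robot as it stands.
- The arm moves only by the shell command python3 -m handwheel 'ROWS' [OPENING] [FORCE]. ROWS is JSON, a list of rows, each a list of 4 numbers: the shift along the tool's x, y, z in cm, then the turn about the tool's z in units of 6 degrees (1.0 is 6 degrees). A call has 1 to 12 rows; each row is the pose to reach, as a shift and turn from the pose commanded when the call began, along the tool's axes at that moment; what a row does not reach only later rows make up. A row lasts 1/10 s, in which the tool goes at most 50 mm and 8.59 degrees, less where a joint would pass 70% of its speed; a pose out of reach is approached as far as the arm can. A call with a gripper value outside its range is refused whole. OPENING is the closure, from -1 (fully open) to 1 (shut), set as the call begins (- or left out, the last holds). The fingers move at their own pace and stop on an object; FORCE is the grip in N (left out, the last holds). Time passes only in rows, so rows that repeat a pose let the fingers close. It gives the time, the measured TCP pose, the force, the opening and the grip force at its end, in the units of the state.
- ctrl.sense(): the state, without advancing time (a new reading comes with each control period).
- ctrl.grab_frame(name): name is "side" or "top"; returns the picture (480x640x3 uint8, red, green, blue); there is no depth.
- ctrl.get_calibration(name): a dict with "mtx" (3x3 intrinsics, pixels), "world_from_camera" (4x4, takes a point from camera to world coordinates). Camera axes: x right, y up, looking along -z (the intrinsics and any distortion apply to the point x, -y, -z); pixel columns grow to the right and rows downward; lengths in m; the calibration is good to about 2 mm. A picture is of the moment at which its call begins. get_calibration takes no time and is no camera call.
- ctrl.sign_off(): hands the job in; it is judged then, once.
The state is a dict: "time_s": time; "qpos": joint angles; "joint_velocities": joint speeds; "effort": joint torques, N m; "eef_pos": TCP position; "ee_rot": TCP orientation; "wrist_force": force on the tool from outside, world axes, zero at the start; "wrist_torque": the same for the moment, N m; "width": finger opening in m; "gripper_force": force on a finger pad.
Only numpy, scipy, OpenCV 4.12 (cv2) and the standard library are available. Lean on these libraries where they do the work, as an engineer would, in place of code of your own. Each camera call takes 0.05 s, during which the arm holds its last target. There are 200 camera calls.

## Working session

There is one attempt and no reset: what is moved stays moved. The work goes in short steps, Python scripts to look and compute and a shell command to move; the robot and the scene stay as the last step left them, time stands still between calls to the robot, and variables do not carry over. Pictures are saved under pics/ and viewed, at most 10 in all, crops included, and the job is handed in when it is done.

```bash
mkdir -p pics; ls; cat > h.py <<'E'
import numpy as np, cv2
from workcell import ctrl
def grab(n,save=None):
    im=cv2.cvtColor(ctrl.grab_frame(n),cv2.COLOR_RGB2BGR)
    if save: cv2.imwrite('pics/'+save,im)
    return im
def ray(n,u,v):
    c=ctrl.get_calibration(n);K=np.array(c['mtx']);T=np.array(c['world_from_camera'])
    d=np.array(c.get('dist',c.get('distortion',np.zeros(5))),float)
    p=cv2.undistortPoints(np.array([[[u,v]]],float),K,d)[0,0]
    return T[:3,3],T[:3,:3]@np.array([p[0],-p[1],-1])
def plane(n,u,v,z):
    o,d=ray(n,u,v); return o+d*(z-o[2])/d[2]
def proj(n,P):
    c=ctrl.get_calibration(n);K=np.array(c['mtx']);T=np.array(c['world_from_camera'])
    q=T[:3,:3].T@(np.array(P)-T[:3,3]); q=np.array([q[0],-q[1],-q[2]]); 
    d=np.array(c.get('dist',c.get('distortion',np.zeros(5))),float)
    return cv2.projectPoints(q[None],np.zeros(3),np.zeros(3),K,d)[0][0,0]
E
python3 - <<'E'
from h import *
for n in('top','side'):
    grab(n,n+'0.png'); c=ctrl.get_calibration(n); print(n,c.keys(),np.round(c['mtx'],1).tolist(),np.round(c['world_from_camera'],3).tolist())
s=ctrl.sense();print(s['time_s'],s['eef_pos'],np.round(s['ee_rot'],3),s['width'],ctrl.grasp_offset)
E
```

```text
pics
top dict_keys(['mtx', 'world_from_camera']) [[625.2, 0.0, 318.8], [0.0, 625.2, 240.8], [0.0, 0.0, 1.0]] [[0.014, 0.981, -0.195, 0.382], [-1.0, 0.018, 0.02, -0.079], [0.024, 0.194, 0.981, 1.112], [0.0, 0.0, 0.0, 1.0]]
side dict_keys(['mtx', 'world_from_camera']) [[455.6, 0.0, 308.9], [0.0, 455.6, 237.5], [0.0, 0.0, 1.0]] [[0.933, 0.167, -0.318, 0.289], [-0.359, 0.468, -0.808, -0.758], [0.014, 0.868, 0.496, 0.458], [0.0, 0.0, 0.0, 1.0]]
0.1 [0.15686733 0.60462687 0.22183234] [[-0.968  0.251 -0.   ]
 [ 0.251  0.968 -0.001]
 [-0.    -0.001 -1.   ]] 0.08708444535766102 0.0187
```

View pics/top0.png

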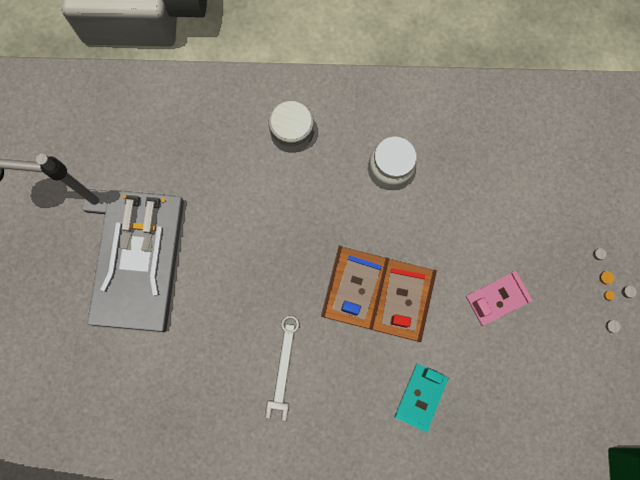

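View pics/side0.png

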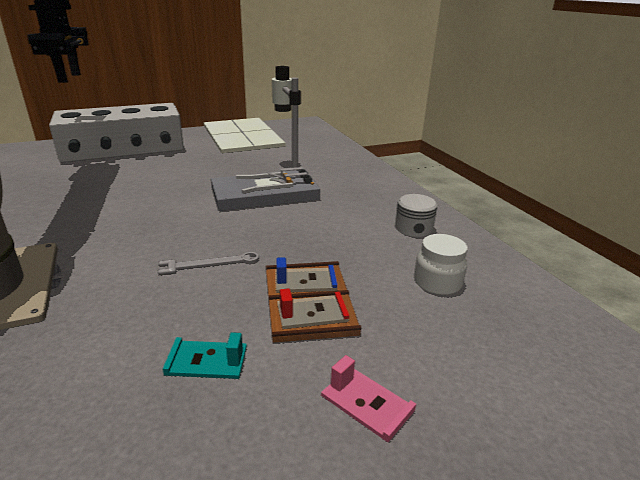

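The top view shows four slide-shaped candidates: red in the tray's right bay (grip 401,321; bar 407,273), blue in the left bay (352,308), pink (498,298) and turquoise (421,397). Red in the tray fits the description. The stage is at about (138,262), opening towards the robot, with the rail mouth near (130,292). I'll confirm with an enlarged crop and measure.

```bash
python3 - <<'E'
from h import *
im=cv2.imread('pics/top0.png')
a=cv2.resize(im[180:340,80:200],None,fx=3.3,fy=3.3,interpolation=cv2.INTER_CUBIC)
b=cv2.resize(im[180:340,320:440],None,fx=3.3,fy=3.3,interpolation=cv2.INTER_CUBIC)
cv2.imwrite('pics/crop1.png',np.hstack([a,b]))
hsv=cv2.cvtColor(im,cv2.COLOR_BGR2HSV)
m=cv2.inRange(hsv,(0,215,120),(5,255,255))|cv2.inRange(hsv,(176,215,120),(180,255,255))
m[:, :320]=0
cs,_=cv2.findContours(m,cv2.RETR_EXTERNAL,cv2.CHAIN_APPROX_NONE)
for c in cs:
    if cv2.contourArea(c)>20:
        r=cv2.minAreaRect(c);z=.052 if r[0][1]>300 else .024
        print('red',r,cv2.contourArea(c),plane('top',*r[0],z))
# side view grip
ims=cv2.imread('pics/side0.png');h2=cv2.cvtColor(ims,cv2.COLOR_BGR2HSV)
m=cv2.inRange(h2,(0,200,60),(5,255,255))|cv2.inRange(h2,(176,200,60),(180,255,255))
cs,_=cv2.findContours(m,cv2.RETR_EXTERNAL,cv2.CHAIN_APPROX_NONE)
for c in cs:
    if cv2.contourArea(c)>20: print('side',cv2.boundingRect(c))
for n,P in [('c0',(107,192)),('c1',(183,196)),('c2',(165,331)),('c3',(89,325))]: print(n,plane('top',*P,.03))
E
```

```text
side (334, 292, 15, 27)
side (280, 289, 13, 29)
c0 [0.67822302 0.27593842 0.03      ]
c1 [0.67358977 0.14112025 0.03      ]
c2 [0.43504972 0.1583997  0.03      ]
c3 [0.44324843 0.28782227 0.03      ]
```

View pics/crop1.png

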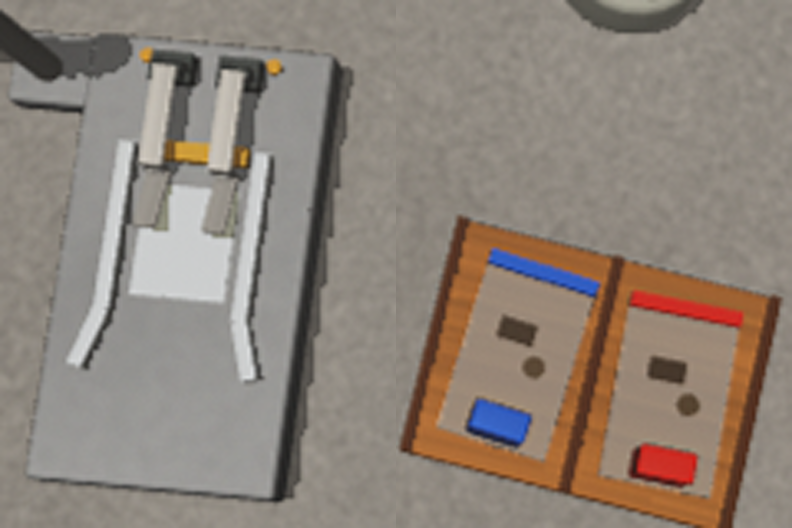

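Crop: the red slide is in the right bay with its red bar away from the robot and its grip nearest, so it is the one meant. The stage, rails, clips and brass stop are all clear.

```bash
python3 - <<'E'
from h import *
im=cv2.imread('pics/top0.png')
hsv=cv2.cvtColor(im,cv2.COLOR_BGR2HSV)
print(hsv[321,401],hsv[273,407],hsv[250,117],hsv[255,135])
m=(cv2.inRange(hsv,(0,170,120),(4,255,255))|cv2.inRange(hsv,(175,170,120),(180,255,255)))
def rep(n,m,z,x0,x1,y0,y1,amin=15):
    k=np.zeros_like(m);k[y0:y1,x0:x1]=m[y0:y1,x0:x1]
    for c in cv2.findContours(k,cv2.RETR_EXTERNAL,cv2.CHAIN_APPROX_NONE)[0]:
        if cv2.contourArea(c)>amin:
            W=np.array([plane('top',*p[0],z)[:2] for p in c])
            r=cv2.minAreaRect((W*1000).astype(np.float32)); print(n,cv2.boundingRect(c),np.round(r[0],1),np.round(r[1],1),round(r[2],1), cv2.minAreaRect(c)[0])
rep('grip',m,.052,320,450,300,340)
rep('bar',m,.024,320,450,250,300)
g=cv2.inRange(hsv,(0,0,195),(180,40,255))
rep('rail',g,.038,85,185,190,335)
# parallel rail rows: mid columns, and deck edges by gradient
gray=cv2.cvtColor(im,cv2.COLOR_BGR2GRAY).astype(float)
for row in range(228,270,6): print(row,''.join('%4d'%v for v in gray[row,108:166]))
ed=[];
for row in range(215,325,8):
    l=gray[row]; print(row,''.join('%4d'%v for v in l[88:104]),'|',''.join('%4d'%v for v in l[160:182]))
E
```

```text
[  2 209 204] [  1 209 206] [23 20 50] [ 90   2 205]
grip (393, 315, 18, 12) [ 458.  -243.3] [29.1 15.4] 78.4 (401.5588073730469, 320.2353210449219)
bar (391, 268, 34, 11) [ 542.7 -259.2] [59.3  7.7] 79.5 (407.5769348144531, 273.1153869628906)
rail (119, 236, 31, 35) [567.8 215.9] [48.2 58.6] 85.7 (135.25999450683594, 253.17999267578125)
rail (150, 227, 11, 68) [555.8 182.1] [117.5  12.3] 0.1 (154.5077667236328, 260.37548828125)
rail (101, 223, 19, 68) [561.3 255.8] [ 11.8 119.3] 81.5 (111.8442611694336, 256.6978759765625)
rail (123, 208, 5, 21) [629.3 239.1] [36.2  6.9] 6.9 (125.0, 218.0)
rail (144, 202, 6, 29) [633.9 201.1] [50.5  8.7] 3.8 (146.5, 216.0)
228  149 149 150 150 150 147 153 193 205 204 208 166  81  89 178 200 197 194 190 193 171  97  62  68  61  95 106 101 115 121 137 143 142 158 167 189 195 195 191 187 191 179 112  83  87 152 115  58 139 196 206 206 210 138  77 133 150 146
234  149 150 149 149 148 144 192 205 205 208 185  98  65 120 148 151 151 150 151 148 146 147 131  91 134 151 147 148 148 150 150 151 152 151 149 149 149 142 136 140 132 121 125 129  87  75 121 156 1
[... 2763 characters left out ...]
 142 102  56  43  42  65  79  79 124 138 136 139 138 135 136
295  137 134 135 128 127 143 148 150 149 148 147 147 147 148 148 147 |  148 152 152 153 154 155 139  95  54  42  41  73  87  84  81 128 144 144 143 139 141 145
303  132 133 113 133 148 149 149 149 149 149 148 150 149 149 148 147 |  154 155 154 154 156 136  84  48  40  39  76  87  82 129 144 141 139 139 141 145 146 143
311  143 125 143 153 152 152 152 151 151 151 152 151 151 150 150 150 |  157 156 154 157 132  77  43  40  42  75  84  80 131 147 143 137 134 138 141 141 140 141
319  132 149 154 152 151 151 152 151 154 153 154 154 153 153 152 154 |  152 153 157 132  72  40  39  42  79  89  84 131 145 141 143 148 152 151 149 144 140 138
```

```bash
python3 - <<'E'
from h import *
im=cv2.imread('pics/top0.png');g=cv2.cvtColor(im,cv2.COLOR_BGR2GRAY).astype(float)
def cross(row,c0,c1,thr,rise):
    l=g[row,c0:c1]
    for i in range(len(l)-1):
        if (l[i]<thr<=l[i+1]) if rise else (l[i]>=thr>l[i+1]): return c0+i+(thr-l[i])/(l[i+1]-l[i])
def fit(name,rows,f,z,thr,rise):
    P=[]
    for r in rows:
        c0,c1=f(r);u=cross(r,c0,c1,thr,rise)
        if u: P.append(plane('top',u,r,z)[:2])
    P=np.array(P);b=np.polyfit(P[:,0],P[:,1],1); rs=P[:,1]-np.polyval(b,P[:,0])
    print(name,len(P),'yaw',np.degrees(np.arctan(b[0])).round(2),'y@.55',np.polyval(b,.55).round(4),'res',rs.std().round(4)); return b
rows=range(232,268,2)
lc=lambda r:111.7-(r-246)/6
Li=fit('L inner',rows,lambda r:(int(lc(r))+2,int(lc(r))+9),.038,175,False)
Lo=fit('L outer',rows,lambda r:(int(lc(r))-5,int(lc(r))+3),.038,175,True)
rc=lambda r:154-(r-246)/6
Ri=fit('R inner',rows,lambda r:(int(rc(r))-3,int(rc(r))+4),.038,175,True)
Ro=fit('R outer',rows,lambda r:(int(rc(r))+1,int(rc(r))+9),.038,175,False)
De=fit('deck R',range(215,325,4),lambda r:(int(174-(r-247)/8)-6,int(174-(r-247)/8)+6),.03,100,False)
# deck near/far edge along columns
gt=g.T
for c in range(100,160,8):print(c,g[318:336,c].astype(int))
h=cv2.cvtColor(im,cv2.COLOR_BGR2HSV)
m=cv2.inRange(h,(12,150,120),(28,255,255));ys,xs=np.nonzero(m[215:240,110:170]);print('brass',xs.min()+110,xs.max()+110,ys.min()+215,ys.max()+215)
for c in range(131,143,2):print(c,h[220:236,c,1])
E
```

```text
L inner 18 yaw -4.36 y@.55 0.2522 res 0.0002
L outer 18 yaw -4.09 y@.55 0.2595 res 0.0001
R inner 18 yaw -4.26 y@.55 0.1873 res 0.0002
R outer 18 yaw -4.27 y@.55 0.18 res 0.0002
deck R 28 yaw -4.31 y@.55 0.1549 res 0.0002
100 [154 153 153 154 153 155 148 109 105 129 134 134 133 134 138 140 139 134]
108 [154 155 154 156 154 155 159 143  78 119 140 137 135 139 141 140 139 138]
116 [154 154 155 156 157 155 154 158 140  78 124 141 140 142 142 140 140 137]
124 [151 151 152 153 153 154 156 156 154 124  87 125 136 139 144 145 142 140]
132 [153 153 156 156 156 157 155 156 157 146  92 103 138 142 142 140 143 140]
140 [153 153 152 154 153 153 154 153 155 158 140  71 123 139 135 139 143 142]
148 [154 155 155 154 153 154 153 156 157 155 156 132  72 126 144 139 141 144]
156 [155 154 155 154 155 156 156 155 156 154 154 150 116  94 133 144 144 146]
brass 131 154 223 229
131 [  6   3 113 174 174 173 172 178 138  13   3  16  19  23  14  18]
133 [  9   3  74 175 185 183 181 184 177  24   0   9   4   5   5   7]
135 [ 12   3  55 171 187 182 183 183 183  44   5   5   7   5  10   7]
137 [  8   3   5 140 187 184 183 184 184  89   6   7   7   5   5   9]
139 [  5   3   8 137 187 183 181 182 183 151   4   5   7   7   8   7]
141 [  7   3   7 112 178 186 184 184 187 172   4   7   7   5   8   7]
```

```bash
cat >> h.py <<'E'
YS=np.radians(-4.27);U=np.array([np.cos(YS),np.sin(YS)]);V=np.array([-U[1],U[0]])
SO=None
E
python3 - <<'E'
from h import *
ref=np.array([.55,.2198])
for n,uv,z,sx in [('near',(124,327.3),.03,-120),('near',(140,328.9),.03,-120),('near',(156,330.6),.03,-120),('stop',(137,229.5),.03,52.5),('stop',(133,229),.03,52.5),('mouthL',(80/3.3+80,366/3.3+180),.038,-60),('mouthR',(248/3.3+80,379/3.3+180),.038,-60)]:
    p=plane('top',*uv,z)[:2]; print(n,'origin along ref (mm)',((p-ref)@U*1000-sx).round(1),'lat',((p-ref)@V*1000).round(1))
s=ctrl.sense();print(np.degrees(np.arctan2(s['ee_rot'][1,0],s['ee_rot'][0,0])))
E
```

```text
near origin along ref (mm) 9.9 lat 0.3
near origin along ref (mm) 9.7 lat -27.1
near origin along ref (mm) 9.2 lat -54.5
stop origin along ref (mm) 8.5 lat 3.0
stop origin along ref (mm) 8.8 lat 10.0
mouthL origin along ref (mm) 7.9 lat 40.6
mouthR origin along ref (mm) 9.0 lat -46.6
165.45595469273977
```

```bash
cat >> h.py <<'E'
O=np.array([.5590,.2191])
def st(x,y=0): return O+U*x/1e3+V*y/1e3
def go(p,yawy):
    "shift/turn from present pose to TCP p with tool y heading yawy deg"
    s=ctrl.sense();R=s['ee_rot'];d=R.T@(np.array(p)-s['eef_pos'])*100
    a=np.degrees(np.arctan2(R[1,1],R[0,1]));t=(yawy-a+180)%360-180
    print('row',np.round(d,2),round(-t/6,2),'| at',np.round(s['eef_pos'],4),'yawy',round(a,2),'t',round(s['time_s'],2),'F',np.round(s['wrist_force'],1),'w',round(s['width'],4),'gf',round(s['gripper_force'],1))
E
python3 -c "
from h import *
go([.46,.15,.25],20)"
```

```text
row [-40.76 -36.4   -2.77] 9.24 | at [0.1569 0.6046 0.2218] yawy 75.46 t 0.1 F [-0.3 -0.9  0.5] w 0.0871 gf 0.0
```

```bash
python3 -m handwheel '[[-3,-3,-0.5,0.8],[-6,-6,-1,1.6],[-10,-9,-1.5,2.5],[-14,-12.5,-2,3.5],[-18,-16,-2.5,4.5],[-22,-19.5,-2.8,5.5],[-26,-23,-2.8,6.5],[-30,-26.5,-2.8,7.5],[-34,-30,-2.8,8.5],[-38,-34,-2.8,9.2],[-40.8,-36.4,-2.8,9.2],[-40.8,-36.4,-2.8,9.2]]' -1 30
python3 -c "
from h import *
go([.458,-.243,.11],-10.7)"
```

```text
time_s: 1.3
eef_pos: [0.4626, 0.1448, 0.2506]
ee_rot: [[-0.339, 0.941, 0.001], [0.941, 0.339, -0.001], [-0.001, 0.0, -1.0]]
wrist_force: [0.3, -0.3, 0.0]
width: 0.0872
gripper_force: 0.0
row [-36.3  -13.6   14.09] 5.09 | at [0.4626 0.1448 0.2506] yawy 19.84 t 1.3 F [ 0.3 -0.3  0. ] w 0.0872 gf 0.0
```

```bash
python3 -m handwheel '[[-3,-1.2,1,0.5],[-7,-2.6,2.5,1],[-11,-4.1,4,1.5],[-15,-5.6,5.5,2.1],[-19,-7.1,7,2.7],[-23,-8.6,8.5,3.3],[-27,-10.1,10,3.9],[-31,-11.6,11.5,4.5],[-34,-12.7,13,5.1],[-36.3,-13.6,14.1,5.1],[-36.3,-13.6,14.1,5.1]]'
python3 - <<'E'
from h import *
go([.458,-.243,.024],-10.7)
im=grab('side')
cv2.imwrite('pics/s1.png',cv2.resize(im[200:380,200:440],None,fx=3,fy=3))
E
```

```text
time_s: 2.4
eef_pos: [0.4568, -0.2402, 0.108]
ee_rot: [[0.184, 0.983, -0.003], [0.983, -0.184, -0.001], [-0.002, -0.003, -1.0]]
wrist_force: [0.8, 0.1, -0.8]
width: 0.087
gripper_force: 0.0
row [-0.24  0.19  8.4 ] 0.02 | at [ 0.4568 -0.2402  0.108 ] yawy -10.58 t 2.4 F [ 0.8  0.1 -0.8] w 0.087 gf 0.0
```

View pics/s1.png

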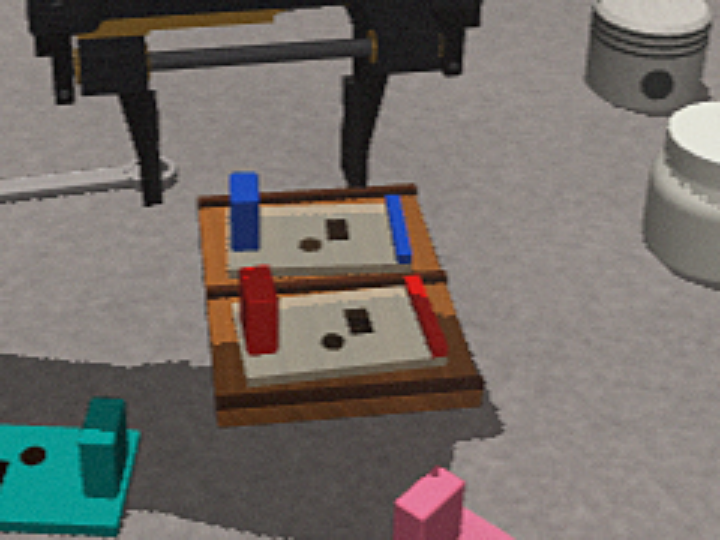

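The fingers straddle the red grip (crop px 258,310), between left finger 152 and right finger 355. Descending.

```bash
python3 -m handwheel '[[0,0,0,0],[0,0,2,0],[0,0,4,0],[0,0,6,0],[0,0,7,0],[0,0,7,0],[0,0,7,0]]'
python3 -c "
from h import *
go([.458,-.243,.024],-10.7)"
```

```text
time_s: 3.15
eef_pos: [0.4592, -0.2371, 0.0403]
ee_rot: [[0.179, 0.984, 0.001], [0.984, -0.179, 0.0], [0.0, 0.001, -1.0]]
wrist_force: [0.5, -1.2, -0.2]
width: 0.0872
gripper_force: 0.0
row [-0.61 -0.01  1.63] 0.07 | at [ 0.4592 -0.2371  0.0403] yawy -10.3 t 3.15 F [ 0.5 -1.2 -0.2] w 0.0872 gf 0.0
```

```bash
python3 -m handwheel '[[-0.3,0,0.4,0],[-0.6,0,0.9,0],[-0.6,0,1.6,0],[-0.6,0,1.6,0],[-0.6,0,1.6,0]]'
python3 -c "
from h import *
go([.458,-.243,.024],-10.7)"
```

```text
time_s: 3.65
eef_pos: [0.4573, -0.2433, 0.0233]
ee_rot: [[0.18, 0.984, -0.001], [0.984, -0.18, 0.0], [0.0, -0.001, -1.0]]
wrist_force: [-0.3, -0.4, 1.0]
width: 0.0868
gripper_force: 0.0
row [ 0.04  0.07 -0.07] 0.06 | at [ 0.4573 -0.2433  0.0233] yawy -10.35 t 3.65 F [-0.3 -0.4  1. ] w 0.0868 gf 0.0
```

```bash
python3 -m handwheel '[[0,0,0,0],[0,0,0,0],[0,0,0,0],[0,0,0,0],[0,0,0,0],[0,0,0,0],[0,0,0,0],[0,0,0,0]]' 1 30
python3 -c "
from h import *
go([.458,-.243,.024],-10.7)"
```

```text
time_s: 4.45
eef_pos: [0.4575, -0.2433, 0.0235]
ee_rot: [[0.18, 0.984, 0.0], [0.984, -0.18, 0.0], [0.0, 0.0, -1.0]]
wrist_force: [-0.4, 0.3, 0.0]
width: 0.0308
gripper_force: 0.0
row [ 0.04  0.04 -0.05] 0.06 | at [ 0.4575 -0.2433  0.0235] yawy -10.34 t 4.45 F [-0.4  0.3  0. ] w 0.0308 gf 0.0
```

```bash
python3 -m handwheel '[[0,0,0,0],[0,0,0,0],[0,0,0,0],[0,0,0,0],[0,0,0,0],[0,0,0,0]]' 1 40
python3 -c "
from h import *
go([.458,-.243,.14],-10.7)"
```

```text
time_s: 5.05
eef_pos: [0.4575, -0.2433, 0.0235]
ee_rot: [[0.179, 0.984, 0.0], [0.984, -0.179, 0.0], [0.0, 0.0, -1.0]]
wrist_force: [-0.3, -0.6, -0.4]
width: 0.0157
gripper_force: 40.0
row [  0.04   0.04 -11.65] 0.06 | at [ 0.4575 -0.2433  0.0235] yawy -10.34 t 5.05 F [-0.3 -0.6 -0.4] w 0.0157 gf 40.0
```

```bash
python3 -m handwheel '[[0,0,-0.5,0],[0,0,-1,0],[0,0,-2,0],[0,0,-4,0],[0,0,-6,0],[0,0,-8,0],[0,0,-10,0],[0,0,-11.6,0],[0,0,-11.6,0],[0,0,-11.6,0]]'
python3 -c "
from h import *
p=st(-125);go([*p,.12],-4.27); im=grab('side');cv2.imwrite('pics/s2.png',cv2.resize(im[160:400,180:480],None,fx=2.4,fy=2.4))"
```

```text
time_s: 6.05
eef_pos: [0.4575, -0.2431, 0.1395]
ee_rot: [[0.179, 0.984, 0.001], [0.984, -0.179, 0.0], [0.001, 0.001, -1.0]]
wrist_force: [-0.5, 0.1, -1.6]
width: 0.0157
gripper_force: 40.0
row [ 45.97 -10.74   1.97] -1.01 | at [ 0.4575 -0.2431  0.1395] yawy -10.33 t 6.05 F [-0.5  0.1 -1.6] w 0.0157 gf 40.0
```

View pics/s2.png

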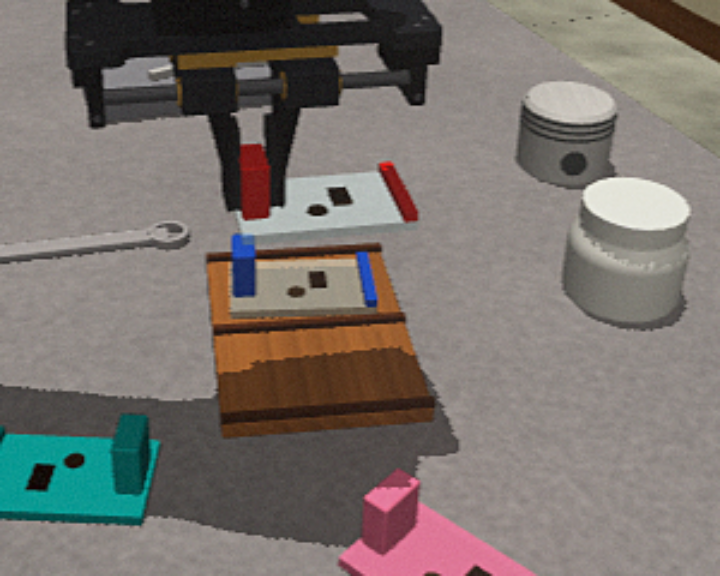

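The red slide hangs level in the fingers (crop px 250–410, 160–235), and its bay is empty. Moving it to the stage.

```bash
python3 -m handwheel '[[2,-0.5,0,0],[5,-1.2,0,-0.1],[9,-2.1,0,-0.2],[13.5,-3.2,0,-0.3],[18,-4.2,0,-0.4],[22.5,-5.3,0,-0.5],[27,-6.3,0,-0.6],[31.5,-7.4,0,-0.7],[36,-8.4,0,-0.8],[40,-9.3,0,-0.9],[43.5,-10.2,0,-1],[46,-10.7,0,-1]]'
python3 -m handwheel '[[0,0,0,0],[0,0,0,0],[0,0,0,0],[0,0,0,0]]'
python3 - <<'E'
from h import *
p=st(-125);go([*p,.0435],-4.27)
im=grab('top')
h=cv2.cvtColor(im,cv2.COLOR_BGR2HSV)
m=cv2.inRange(h,(0,170,90),(4,255,255))|cv2.inRange(h,(175,170,90),(180,255,255));m[:,300:]=0
zb=ctrl.sense()['eef_pos'][2]-.0115+.012
for c in cv2.findContours(m,cv2.RETR_EXTERNAL,cv2.CHAIN_APPROX_NONE)[0]:
    if cv2.contourArea(c)>40:
        W=np.array([plane('top',*q[0],zb)[:2] for q in c]);r=cv2.minAreaRect((W*1000).astype(np.float32));d=np.array(r[0])/1e3-O
        print(cv2.boundingRect(c),r,'stage',d@U*1e3,d@V*1e3)
E
```

```text
time_s: 7.3
eef_pos: [0.4334, 0.2308, 0.1383]
ee_rot: [[0.073, 0.997, -0.002], [0.997, -0.073, -0.001], [-0.001, -0.002, -1.0]]
wrist_force: [1.1, -0.5, -2.1]
width: 0.0159
gripper_force: 40.0
time_s: 7.7
eef_pos: [0.4349, 0.2272, 0.1393]
ee_rot: [[0.077, 0.997, -0.0], [0.997, -0.077, -0.0], [-0.0, -0.0, -1.0]]
wrist_force: [-0.3, -0.6, -2.2]
width: 0.0157
gripper_force: 40.0
row [ 0.12 -0.06  9.58] -0.03 | at [0.4349 0.2272 0.1393] yawy -4.44 t 7.7 F [-0.3 -0.6 -2.2] w 0.0157 gf 40.0
(118, 271, 15, 5) ((518.2293090820312, 201.66204833984375), (6.290186882019043, 21.919376373291016), 0.9868358969688416) stage -39.35915145490591 -20.425195048769247
```

```bash
python3 -m handwheel '[[0.1,0,1.5,0],[0.1,0,3.5,0],[0.1,0,5.5,0],[0.1,0,7.5,0],[0.1,0,8.5,0],[0.1,0,9,0],[0.1,0,9.3,0],[0.1,0,9.3,0],[0.1,0,9.3,0]]'
python3 - <<'E'
from h import *
p=st(-125);go([*p,.0415],-4.27)
im=grab('top');cv2.imwrite('pics/t3.png',cv2.resize(im[180:360,60:300],None,fx=3.3,fy=3.3))
E
```

```text
time_s: 8.65
eef_pos: [0.4353, 0.2297, 0.0472]
ee_rot: [[0.076, 0.997, 0.001], [0.997, -0.076, 0.001], [0.001, 0.001, -1.0]]
wrist_force: [0.0, -0.6, -1.1]
width: 0.0161
gripper_force: 40.0
row [-0.14 -0.09  0.57] -0.01 | at [0.4353 0.2297 0.0472] yawy -4.34 t 8.65 F [ 0.  -0.6 -1.1] w 0.0161 gf 40.0
```

View pics/t3.png

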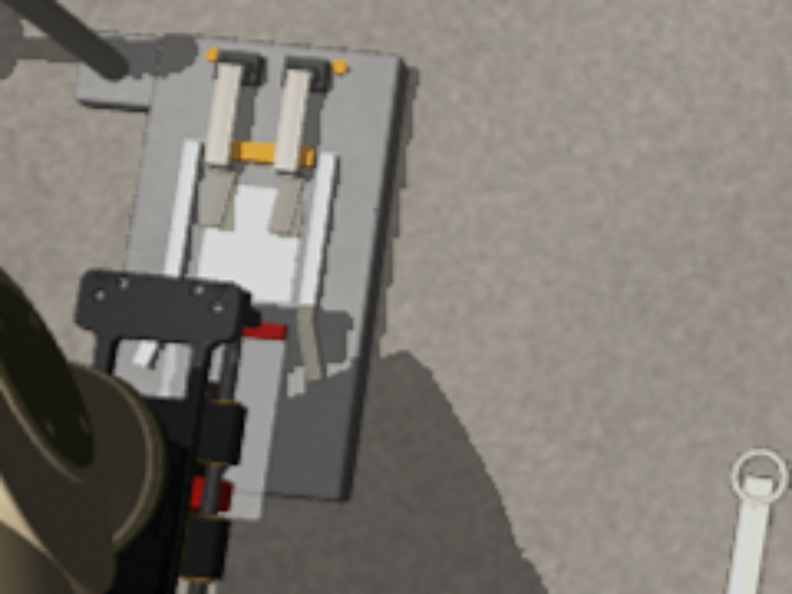

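The slide sits just over the deck inside the flare: bar's right end at crop (286,332), right rail flare at (312,345). Lowering by feel.

```bash
python3 -c "
from h import *
d=plane('top',286/3.3+60,330/3.3+180,.0477)[:2]-O;print(d@U*1e3,d@V*1e3)"
python3 -m handwheel '[[-0.1,0,0.2,0],[-0.1,0,0.4,0],[-0.1,0,0.5,0],[-0.1,0,0.5,0],[-0.1,0,0.5,0]]'
python3 -c "
from h import *
p=st(-125);go([*p,.0415],-4.27)"
```

```text
-37.0353145415836 -31.101889728044505
time_s: 9.2
eef_pos: [0.4348, 0.2284, 0.0415]
ee_rot: [[0.076, 0.997, 0.0], [0.997, -0.076, 0.0], [0.0, 0.0, -1.0]]
wrist_force: [-0.1, 0.0, -1.3]
width: 0.0158
gripper_force: 40.0
row [-0.01 -0.05  0.  ] -0.01 | at [0.4348 0.2284 0.0415] yawy -4.34 t 9.2 F [-0.1  0.  -1.3] w 0.0158 gf 40.0
```

```bash
python3 -m handwheel '[[0,0,0.05,0],[0,0,0.1,0],[0,0,0.1,0]]'; python3 -m handwheel '[[0,0,0.05,0],[0,0,0.1,0],[0,0,0.1,0]]'
```

```text
time_s: 9.5
eef_pos: [0.4348, 0.2285, 0.0414]
ee_rot: [[0.076, 0.997, -0.0], [0.997, -0.076, 0.0], [0.0, -0.0, -1.0]]
wrist_force: [-5.4, -2.7, 13.5]
width: 0.0157
gripper_force: 40.0
time_s: 9.8
eef_pos: [0.4348, 0.2285, 0.0413]
ee_rot: [[0.076, 0.997, -0.001], [0.997, -0.076, 0.001], [0.001, -0.001, -1.0]]
wrist_force: [-11.7, -6.0, 28.4]
width: 0.0158
gripper_force: 40.0
```

```bash
python3 -m handwheel '[[0,0,-0.1,0],[0,0,-0.18,0],[0,0,-0.18,0]]'; python3 -c "
from h import *
p=st(-90);go([*p,.0415],-4.27)"
```

```text
time_s: 10.1
eef_pos: [0.4349, 0.2285, 0.0415]
ee_rot: [[0.076, 0.997, 0.0], [0.997, -0.076, 0.0], [0.0, 0.0, -1.0]]
wrist_force: [-1.5, -1.3, 3.3]
width: 0.016
gripper_force: 40.0
row [-0.01  3.45 -0.  ] -0.01 | at [0.4349 0.2285 0.0415] yawy -4.34 t 10.1 F [-1.5 -1.3  3.3] w 0.016 gf 40.0
```

```bash
python3 -m handwheel '[[0,0.2,-0.02,0],[0,0.5,-0.02,0],[0,0.8,-0.02,0],[0,1.1,-0.02,0],[0,1.4,-0.02,0],[0,1.5,-0.02,0],[0,1.5,-0.02,0]]'; python3 -m handwheel '[[0,0.3,0,0],[0,0.6,0,0],[0,0.9,0,0],[0,1.2,0,0],[0,1.5,0,0],[0,1.5,0,0]]'; python3 -c "
from h import *
p=st(-75);go([*p,.0415],-4.27)"
```

```text
time_s: 10.8
eef_pos: [0.4501, 0.2272, 0.0415]
ee_rot: [[0.076, 0.997, 0.0], [0.997, -0.076, -0.0], [-0.0, 0.0, -1.0]]
wrist_force: [0.5, 0.7, -0.7]
width: 0.0157
gripper_force: 40.0
time_s: 11.4
eef_pos: [0.4651, 0.226, 0.0415]
ee_rot: [[0.076, 0.997, 0.0], [0.997, -0.076, -0.0], [-0.0, 0.0, -1.0]]
wrist_force: [0.1, -0.3, -0.6]
width: 0.0157
gripper_force: 40.0
row [ 0.02  1.91 -0.  ] -0.02 | at [0.4651 0.226  0.0415] yawy -4.36 t 11.4 F [ 0.1 -0.3 -0.6] w 0.0157 gf 40.0
```

```bash
python3 -m handwheel '[[0,0.3,0,0],[0,0.6,0,0],[0,0.9,0,0],[0,1.2,0,0],[0,1.5,0,0],[0,1.7,0,0],[0,1.9,0,0],[0,1.9,0,0]]'; python3 -m handwheel '[[0,0.1,0,0],[0,0.2,0,0],[0,0.3,0,0],[0,0.4,0,0],[0,0.5,0,0],[0,0.5,0,0]]';python3 -m handwheel '[[0,0.1,0,0],[0,0.2,0,0],[0,0.3,0,0],[0,0.4,0,0],[0,0.4,0,0]]'; python3 -c "
from h import *
p=st(-34.5);go([*p,.0415],-4.27)"
```

```text
time_s: 12.2
eef_pos: [0.4839, 0.2246, 0.0415]
ee_rot: [[0.076, 0.997, 0.0], [0.997, -0.076, -0.0], [-0.0, 0.0, -1.0]]
wrist_force: [0.2, 0.2, -1.6]
width: 0.0153
gripper_force: 40.0
time_s: 12.8
eef_pos: [0.4888, 0.2243, 0.0415]
ee_rot: [[0.076, 0.997, 0.0], [0.997, -0.076, 0.0], [0.0, 0.0, -1.0]]
wrist_force: [0.5, -0.4, -0.9]
width: 0.0157
gripper_force: 40.0
time_s: 13.3
eef_pos: [0.4925, 0.2241, 0.0415]
ee_rot: [[0.076, 0.997, -0.0], [0.997, -0.076, 0.0], [0.0, -0.0, -1.0]]
wrist_force: [-4.3, -0.1, 0.4]
width: 0.0156
gripper_force: 40.0
row [-0.    3.22 -0.  ] -0.01 | at [0.4925 0.2241 0.0415] yawy -4.33 t 13.3 F [-4.3 -0.1  0.4] w 0.0156 gf 40.0
```

Clip contact came at front ≈ 23 mm, as predicted. Continuing in small steps.

```bash
for i in 1 2; do python3 -m handwheel '[[0,0.1,0,0],[0,0.2,0,0],[0,0.3,0,0],[0,0.4,0,0],[0,0.5,0,0],[0,0.5,0,0]]' | grep -E 'eef_pos|wrist|width'; done; python3 -c "
from h import *
p=st(-34.5);go([*p,.0415],-4.27)"
```

```text
eef_pos: [0.4977, 0.2236, 0.0415]
wrist_force: [-3.9, -0.0, 1.8]
width: 0.0158
eef_pos: [0.5024, 0.2233, 0.0415]
wrist_force: [-4.6, -0.0, 1.7]
width: 0.0159
row [ 0.    2.23 -0.  ] -0.01 | at [0.5024 0.2233 0.0415] yawy -4.34 t 14.5 F [-4.6 -0.   1.7] w 0.0159 gf 40.0
```

```bash
for i in 1 2 3; do python3 -m handwheel '[[0,0.1,0,0],[0,0.2,0,0],[0,0.3,0,0],[0,0.4,0,0],[0,0.4,0,0]]' | grep -E 'eef_pos|wrist|width'; done; python3 -c "
from h import *
p=st(-34.5);go([*p,.0415],-4.27)"
```

```text
eef_pos: [0.506, 0.2232, 0.0415]
wrist_force: [-7.7, 1.1, 4.0]
width: 0.0158
eef_pos: [0.5096, 0.223, 0.0415]
wrist_force: [-9.5, 0.2, 5.4]
width: 0.0156
eef_pos: [0.5133, 0.2229, 0.0415]
wrist_force: [-9.6, -0.3, 4.8]
width: 0.0158
row [-0.03  1.14  0.  ] -0.0 | at [0.5133 0.2229 0.0415] yawy -4.3 t 16.0 F [-9.6 -0.3  4.8] w 0.0158 gf 40.0
```

```bash
for i in 1 2 3; do python3 -m handwheel '[[0,0.07,0,0],[0,0.14,0,0],[0,0.2,0,0],[0,0.2,0,0]]' | grep -E 'eef_pos|wrist'; done; python3 -c "
from h import *
p=st(-34.5);go([*p,.0415],-4.27)"
```

```text
eef_pos: [0.5163, 0.2224, 0.0415]
wrist_force: [-5.1, 0.9, 2.0]
eef_pos: [0.5184, 0.2222, 0.0415]
wrist_force: [-4.9, 0.7, 2.1]
eef_pos: [0.5203, 0.222, 0.0415]
wrist_force: [-5.6, -0.1, 2.7]
row [-0.    0.43  0.  ] -0.01 | at [0.5203 0.222  0.0415] yawy -4.33 t 17.2 F [-5.6 -0.1  2.7] w 0.0156 gf 40.0
```

```bash
for i in 1 2 3; do python3 -m handwheel '[[0,0.05,0,0],[0,0.1,0,0],[0,0.1,0,0]]' | grep -E 'eef_pos|wrist'; done; python3 -c "
from h import *
p=st(-34.5);go([*p,.0415],-4.27)"
```

```text
eef_pos: [0.5211, 0.2219, 0.0415]
wrist_force: [-7.4, -0.1, 3.4]
eef_pos: [0.5217, 0.2219, 0.0415]
wrist_force: [-8.7, -0.0, 5.1]
eef_pos: [0.5227, 0.2218, 0.0415]
wrist_force: [-9.5, 1.2, 5.1]
row [-0.    0.19 -0.  ] -0.01 | at [0.5227 0.2218 0.0415] yawy -4.32 t 18.1 F [-9.5  1.2  5.1] w 0.0157 gf 40.0
```

```bash
for i in 1 2; do python3 -m handwheel '[[0,0.03,0,0],[0,0.06,0,0],[0,0.06,0,0]]' | grep -E 'eef_pos|wrist'; done; python3 - <<'E'
from h import *
p=st(-34.5);go([*p,.0415],-4.27)
a=grab('side')[150:220,200:330];b=grab('top')[185:300,90:200]
cv2.imwrite('pics/s4.png',np.hstack([cv2.resize(a,(455,480),fx=0,fy=0) if 0 else cv2.resize(a,(450,242)),cv2.resize(b,(350,366))[:242]]))
E
```

```text
eef_pos: [0.5238, 0.2217, 0.0415]
wrist_force: [-6.1, -0.3, 2.8]
eef_pos: [0.524, 0.2217, 0.0415]
wrist_force: [-8.4, 0.8, 4.2]
row [-0.    0.05  0.  ] -0.01 | at [0.524  0.2217 0.0415] yawy -4.32 t 18.7 F [-8.4  0.8  4.2] w 0.0154 gf 40.0
```

View pics/s4.png

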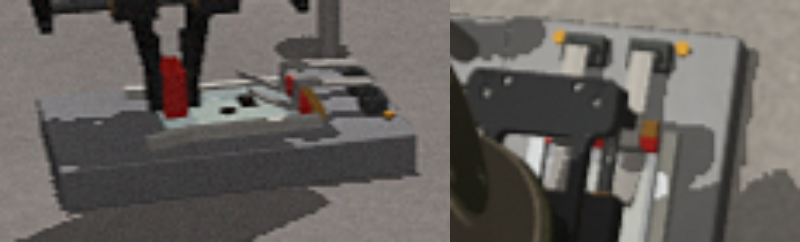

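The crop shows the bar under the clips at the brass stop, and the force dropped at x=.5238 as in a snap. I'll check by feel, easing the push back.

```bash
for i in 1 2; do python3 -m handwheel '[[0,-0.03,0,0],[0,-0.06,0,0],[0,-0.06,0,0]]' | grep -E 'eef_pos|wrist|width'; done; python3 -c "
from h import *
p=st(-34.5);go([*p,.0415],-4.27);print(ctrl.sense()['wrist_torque'])"
```

```text
eef_pos: [0.524, 0.2217, 0.0415]
wrist_force: [-5.0, 0.5, 1.6]
width: 0.0153
eef_pos: [0.524, 0.2216, 0.0415]
wrist_force: [-1.1, 0.8, -1.5]
width: 0.0157
row [0.01 0.06 0.  ] -0.01 | at [0.524  0.2216 0.0415] yawy -4.35 t 19.4 F [-1.1  0.8 -1.5] w 0.0157 gf 40.0
[0.0810725  0.27461269 0.07199545]
```

Trapped: the push fell to about 0 with no slip back. Opening a little and rising.

```bash
python3 -m handwheel '[[0,0,0,0],[0,0,0,0],[0,0,0,0],[0,0,0,0],[0,0,0,0],[0,0,0,0]]' 0.2 ; python3 -c "
from h import *
p=st(-34.5);go([*p,.0415],-4.27)"
```

```text
time_s: 20.0
eef_pos: [0.5236, 0.2217, 0.0416]
ee_rot: [[0.076, 0.997, 0.0], [0.997, -0.076, 0.0], [0.0, 0.0, -1.0]]
wrist_force: [-0.3, 0.2, 0.5]
width: 0.0349
gripper_force: 0.0
row [0.01 0.1  0.01] -0.01 | at [0.5236 0.2217 0.0416] yawy -4.34 t 20.0 F [-0.3  0.2  0.5] w 0.0349 gf 0.0
```

Clear of the block. I'll rise, then back off toward the robot's right for a free view.

```bash
python3 -m handwheel '[[0,0,-0.5,0],[0,0,-1.5,0],[0,0,-3,0],[0,0,-5,0],[0,0,-8,0],[0,0,-12,0],[0,0,-12,0]]' | grep -E 'eef_pos|wrist'; python3 -m handwheel '[[-3,-1,0,0],[-7,-2,0,0],[-11,-3,0,0],[-15,-4,0,0],[-19,-5,0,0],[-23,-5,0,0],[-25,-5,0,0],[-25,-5,0,0]]' | grep -E 'time|eef_pos|wrist'
python3 - <<'E'
from h import *
im=grab('top');a=cv2.resize(im[180:340,80:200],None,fx=3.3,fy=3.3,interpolation=cv2.INTER_CUBIC)
b=cv2.resize(grab('side')[150:230,195:330],(396,235),interpolation=cv2.INTER_CUBIC);c=cv2.resize(im[235:345,310:450],(396,293))
cv2.imwrite('pics/end.png',np.hstack([a,np.vstack([b,c])]))
h=cv2.cvtColor(im,cv2.COLOR_BGR2HSV)
m=cv2.inRange(h,(0,170,90),(4,255,255))|cv2.inRange(h,(175,170,90),(180,255,255));m[:,300:]=0
for c in cv2.findContours(m,cv2.RETR_EXTERNAL,cv2.CHAIN_APPROX_NONE)[0]:
    if cv2.contourArea(c)>8:
        z=.07 if cv2.boundingRect(c)[1]>255 else .042
        W=np.array([plane('top',*q[0],z)[:2] for q in c]);r=cv2.minAreaRect((W*1000).astype(np.float32));d=np.array(r[0])/1e3-O
        print(cv2.boundingRect(c),np.round(r[1],1),'stage',(d@U*1e3).round(1),(d@V*1e3).round(1))
E
```

```text
eef_pos: [0.5264, 0.2227, 0.1683]
wrist_force: [0.8, -0.2, 0.3]
time_s: 21.5
eef_pos: [0.4547, -0.0268, 0.1626]
wrist_force: [-0.8, 0.6, -0.7]
(117, 271, 19, 11) [29.5 16. ] stage -35.5 -1.5
(150, 228, 6, 5) [7.1 8.7] stage 51.3 -27.2
(129, 226, 14, 6) [23.6  7.5] stage 51.2 2.2
```

View pics/end.png

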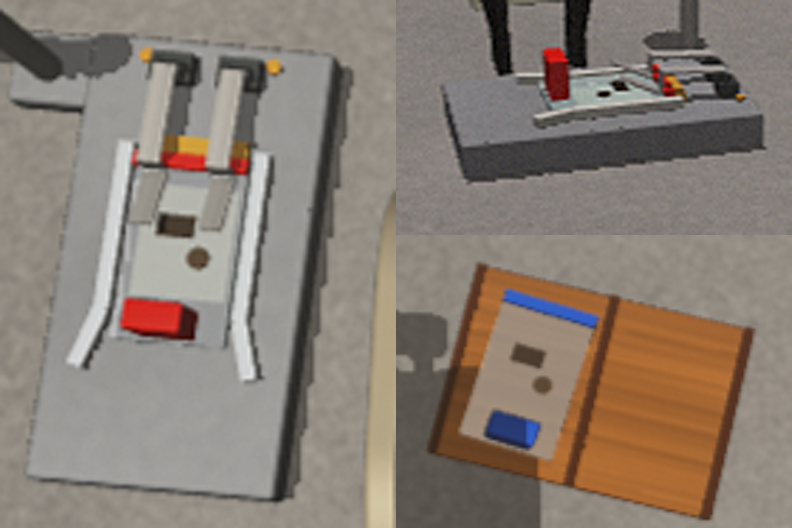

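The end view shows the slide straight between the rails. The bar centre is at stage x ≈ 51.3 (home 51.5), so its rear edge lies past both noses, and both clips are down on the glass with the brass stop behind. The blue slide is in place and the robot is clear.

```bash
python3 -c "
from workcell import ctrl
print(ctrl.sign_off())"
```

```text
the job is handed in; nothing more can be done
None
```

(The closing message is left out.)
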